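Seat the discharge plug, free the sagging gate bolt and hold the bench guard ajar

TASK

First press the orange discharge plug down until it is fully home in its grey socket, so the board inside the bench guard is safe. Then take the red handle of the gate's sagging bolt, lift it over the keeper's bent lip while drawing it clear, and pull the gate towards you until its free edge stands about 8 cm out. The gate springs shut, so finish while still gripping the bolt's handle and holding the gate still at that opening; leave the spool, the multimeter and the jar where they are.

Things in the scene. Friction and masses are not known exactly. Their poses are not given: they have to be found in the camera images.
- guard: bench guard fixed on the bench: grey base 350 mm wide, aluminium posts 130 mm high, clear walls, a green circuit board inside, yellow-framed clear gate in front. Origin at bench level in the gate's plane, mid-width. x points into the guard (away from the robot, square to the closed gate), y along the closed gate from the latch post (y -155 mm) to the hinge post (y +160 mm), z up. Place, yaw vary
- gate_hinge (a point): point on the gate's upright hinge line, 148 mm above the bench (guard x 0, y +140 mm); axes as the guard's. The gate's free edge is 270 mm from this line
- gate (a joint): gate angle in rad, 0 closed, positive as the free edge swings out of the guard towards the robot (guard -x), up to 1.2. A spring pulls it shut with 0.24 N m at 0, rising to 0.38 N m at 0.35 rad. Free edge 80 mm out is 0.30 rad. The bolt blocks it until drawn clear of the keeper
- bolt: barrel bolt loose in two tall guides on the gate's top rail: steel rod 12 mm thick, 231 mm long, along its y axis, its latch-side tip (116 mm from the handle) turned down to 14 mm below the rod's axis; red upright handle; about 160 g. Origin on the rod's axis under the handle, 148 mm above the bench at rest; axes as the guard's, turning with the gate. It slides only along the rail and up and down
- bolt_grip (a point): point to grip on the bolt's red handle, a round upright post 16 mm in diameter, from 8 to 72 mm above the rod's axis, with a 22 mm wide, 5 mm thick cap on top. This point is 52 mm above the rod's axis, 25 mm below the top of the cap, 200 mm above the bench at rest; the guides' tops are 26 mm below it. 185 mm from the hinge line with the bolt shot, less by bolt_draw
- bolt_draw (a joint): how far the bolt is drawn along the rail towards the hinge (guard +y), m, 0 fully shot to 0.040 end stop; friction 1.5 N. Left down, it catches on the keeper's lip at 0.008. Its tip is clear of lip and keeper above 0.022
- bolt_lift (a joint): how far the bolt is lifted in its guides, m, 0 sagging at rest (it falls back by its weight) to 0.014 end stop. The nose clears the lip above 0.007; 0.010 is a good height, until the bolt is drawn beyond 0.022
- keeper: bent keeper on top of the latch post: two steel cheeks 18 mm apart and a brass lip, bent up at its gate-side mouth, that stands 7 mm in the way of the bolt's nose. Fixed to the guard; origin and axes are the guard's; lip at y -141 mm, its top 141 mm above the bench; cheeks from y -170 to -139 mm, tops 164 mm high
- plug_top (a point): centre of the top face of the orange discharge plug: cap 34 mm in diameter, 24 mm high, with a white disc on top, standing upright in a grey socket block 75 x 75 x 45 mm fixed to the bench. Top face 83 mm above the bench at plug = 0, 71 mm when home. The block stands to the robot's left or right; its place varies
- plug (a joint): how far the plug is pressed down, m: starts at 0 to 0.005, fully home (firm stop, cap all but touching the block) at 0.012. Moves under 6 N or more plus some drag, and stays where it is left
- spool_mid (a point): centre of a loose white plastic solder spool, 52 mm in diameter, 40 mm high, on the bench, on the other side from the socket: not to be moved
- meter_mid (a point): centre of a loose yellow multimeter, 85 x 175 x 36 mm, lying left of the guard: not to be moved
- jar_mid (a point): centre of a loose clear jar with a blue cap, 56 mm in diameter, 70 mm high, right of the guard: not to be moved
Not all that is in view belongs to the job. Of the things that look like the part that bears plug_top, the smallest one is meant.

How it is judged:
On the way, in this order (a step that is already met when the one before it is completed fails the run):
1. the discharge plug is fully home (value of joint plug above 0.0105 m), for 0.1 s.
2. the bolt is lifted over the bent lip and drawn clear of the keeper (value of joint bolt_draw above 0.022 m), for 0.1 s.
3. the gate is pulled ajar by the gripped bolt handle (value of joint gate above 0.19 rad and contact force between the fingers and bolt above 0.5 N), for 0.2 s.
At the end, for the whole second after the job is handed in: the gate stands still with its free edge 50 to 110 mm out (0.19 to 0.42 rad, under 0.1 rad/s), held against its spring by the fingers on the bolt (contact force over 0.5 N); the plug is home within 1.5 mm; spool, multimeter and jar are within 30 mm of where they began (all of step 3 and value of joint gate below 0.42 rad and velocity of joint gate between -0.1 and 0.1 rad/s and value of joint plug above 0.0105 m and distance of each of spool_mid, meter_mid, jar_mid from where it was at the start of the episode below 0.03 m); the arm keeps its last pose, push and grip.
It fails at once if the gate is opened before the plug is fully home (value of joint gate above 0.06 rad and value of joint plug below 0.0105 m).
It fails at once if the spool, the multimeter or the jar is moved by over 30 mm (distance of any of spool_mid, meter_mid, jar_mid from where it was at the start of the episode above 0.03 m).
It also fails if it takes over 56 s, if anything falls off the work surface, if the arm or the gripper's body presses on something with over 40 N, if the wrist force passes 120 N, or if a joint passes its speed limit or range.

ROBOT

A 6-joint arm with a two-finger parallel gripper is mounted at the origin on the work surface. World frame = base frame: x ahead of the robot, y to its left, z up, the work surface at z = 0. Lengths are in m, angles in rad, forces in N, time in s.
With the tool pointing down it reaches from about 0.35 to 1 m from the base axis. Payload 7.1 kg.
Tool frame: the origin (TCP) lies between the finger pads; the fingertips stand 22 mm ahead of it and the grasp point (between the pads) lies 3 mm ahead of it; x points along the fingers, y is the direction in which the jaws open and shut, and the axes are right-handed (so a half turn about x gives the same grasp; the last joint's range is limited). The gripper opens to 85 mm and grips with 20 to 120 N. Pads are 22 mm wide; open, the fingers measure 114 mm over their backs; the gripper's body (76 mm by 85 mm) begins 54 mm behind the grasp point. The pads swing forward as they close: fully open they stand 13 mm farther back than shut.
Start: joints at [-0.019, 0.423, 1.63, -0, 1.089, -0.019], TCP at [0.625, 0, 0.253] pointing down, gripper open.
Joint ranges: [-3, 3], [-0.9, 2.11], [0.09, 2.58], [-1.31, 4.45], [0.11, 2.69], [-2.54, 2.54]. Speed limits (rad/s): [2.39, 2.39, 3.01, 3.14, 3.14, 3.14].

INTERFACE

Orientations are given as a rotation vector (axis times angle).
In Python, from rig import manip gives the robot as it stands. The module is installed in compiled form; this text tells all that it offers. Calls block until the motion is done:
- manip.move_to(position, orientation): joint-space move of the TCP to a pose.
- manip.servo_line(position, orientation=None, rate=0.15): straight line of the TCP; orientation=None keeps the orientation; rate is the mean speed in m/s.
- manip.set_joints(angles): joint-space move.
- manip.command_gripper(opening, f_grip=None): finger opening in m; f_grip is the grip in N (None keeps the last); returns when the fingers have stopped.
- manip.hold(seconds).
- manip.solve_ik(position, orientation): joint angles nearest the present ones, or None.
- manip.camera(name): name is "scene" or "side" or "wrist"; returns a dict with "image" (384x512x3 uint8, red, green, blue), "fx", "fy", "cx", "cy" (pixels), "cam_to_world" (4x4, takes a point from camera to world coordinates); the wrist camera has in their place "mount" (4x4, takes a point from camera to tool coordinates, whose origin is the TCP and whose axes are the tool frame's). Camera axes: x right, y down, z forward; pixel columns grow to the right and rows downward; lengths in m; the calibration is good to about 2 mm. The wrist camera is an equidistant fisheye: a pixel r from the principal point sees the ray r / f radians off the axis. A picture is of the moment at which its call begins: read the wrist's pose just before it. There is no depth.
A pose or a line that the arm cannot do raises manip.IKError and nothing moves.
- manip.sign_off(): hands the job in, once; it reports no verdict.
Readings, each from a call of its own:
- manip.get_time(): time.
- manip.get_joint_positions(): joint angles.
- manip.get_joint_vel(): joint speeds.
- manip.get_tau(): joint torques, N m.
- manip.get_position(): TCP position.
- manip.get_ee_rot(): TCP orientation.
- manip.get_contact_force(): force on the tool from outside, world axes, zero at the start.
- manip.get_torque(): the same for the moment, N m.
- manip.get_width(): finger opening in m.
Only numpy, scipy, OpenCV 4.12 (cv2) and the standard library are available. Lean on these libraries where they do the work, as an engineer would, in place of code of your own. Each camera call takes 0.05 s, during which the arm holds its last target.

## Working session

There is one attempt and no reset: what is moved stays moved. The work goes in short steps, each a Python script; the robot and the scene stay as the last script left them, time stands still between calls to the robot, and variables do not carry over. Pictures are saved under pics/ and viewed, and the job is handed in when it is done.

```bash
mkdir -p pics; python3 - <<'E'
from rig import manip
import cv2,numpy as np
for n in ["scene","side","wrist"]:
    p=manip.get_position();r=manip.get_ee_rot()
    c=manip.camera(n); cv2.imwrite(f"pics/{n}0.png",c["image"][:,:,::-1])
    print(n,c["fx"],c["fy"],c["cx"],c["cy"]);print(np.round(c.get("cam_to_world",c.get("mount")),4).tolist());print(p,r)
print(manip.get_time())
E
```

```text
scene 454.5223711485936 454.5223711485936 258.2829092934462 193.62575158056146
[[0.2409, 0.7039, -0.6682, 1.3343], [0.9704, -0.1615, 0.1798, -0.2408], [0.0186, -0.6917, -0.7219, 1.0995], [0.0, 0.0, 0.0, 1.0]]
[6.24468620e-01 3.57384839e-05 2.52524898e-01] [ 1.20844803  1.21040493 -1.21035267]
side 401.8633629026683 401.8633629026683 251.68476865832676 192.3525556950673
[[-0.9801, -0.1337, 0.1465, 0.2666], [-0.1983, 0.6808, -0.7051, 0.9449], [-0.0055, -0.7202, -0.6938, 1.086], [0.0, 0.0, 0.0, 1.0]]
[6.24476653e-01 3.73089035e-05 2.52522860e-01] [ 1.20850847  1.21039155 -1.21037316]
wrist 297.3186396354542 297.3186396354542 252.0203193001223 186.1094210430533
[[-0.0013, -0.2668, 0.9637, -0.1203], [1.0, 0.0001, 0.0014, -0.0008], [-0.0004, 0.9637, 0.2668, -0.0664], [0.0, 0.0, 0.0, 1.0]]
[6.24504489e-01 2.61126357e-05 2.52602792e-01] [ 1.20853779  1.21025987 -1.21027447]
0.15
```

View pics/scene0.png

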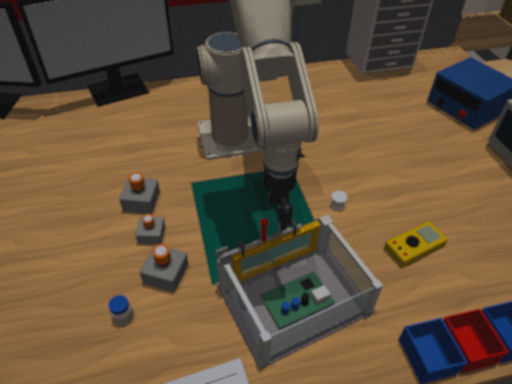

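View pics/side0.png

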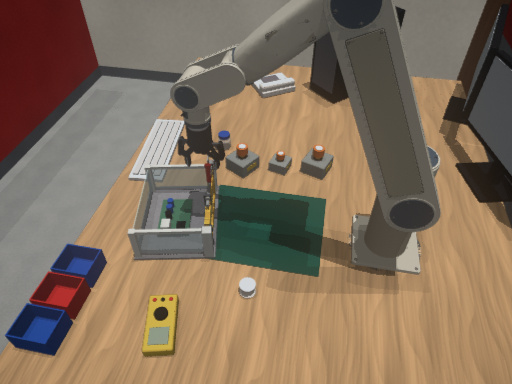

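View pics/wrist0.png

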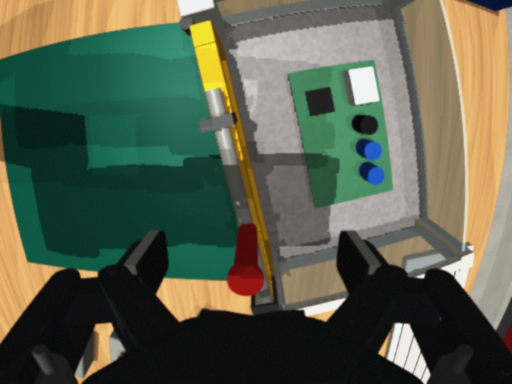

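Discharge plug candidates in the scene view are the orange-topped sockets at (136,182), (149,221) and (162,255). In the side view they are at (318,153), (281,156) and (242,150). The middle one looks smallest, so I'll check it in crops.

```bash
python3 - <<'E'
import cv2,numpy as np
a=cv2.imread("pics/scene0.png");b=cv2.imread("pics/side0.png")
A=cv2.resize(a[165:295,110:200],None,fx=4.4,fy=4.4,interpolation=cv2.INTER_CUBIC)
B=cv2.resize(b[135:180,220:340],None,fx=6,fy=6,interpolation=cv2.INTER_CUBIC)
cv2.imwrite("pics/ca.png",A);cv2.imwrite("pics/cb.png",B)
A=cv2.resize(a[200:300,200:340],None,fx=5.5,fy=5.5,interpolation=cv2.INTER_CUBIC)
B=cv2.resize(b[150:260,120:230],None,fx=5.4,fy=5.4,interpolation=cv2.INTER_CUBIC)
cv2.imwrite("pics/cc.png",A);cv2.imwrite("pics/cd.png",B)
E
```

```text
(no output)
```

View pics/ca.png

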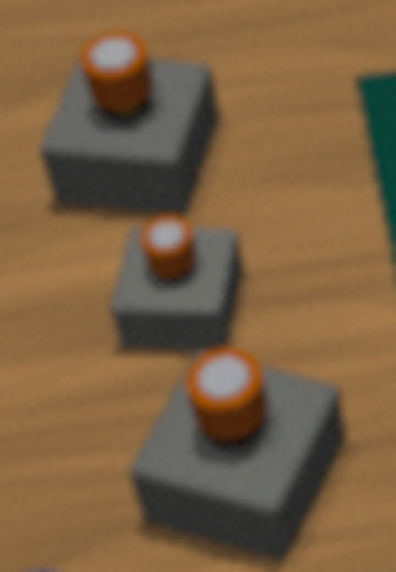

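View pics/cb.png

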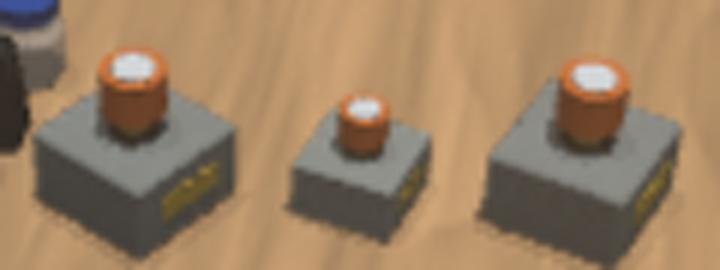

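View pics/cc.png

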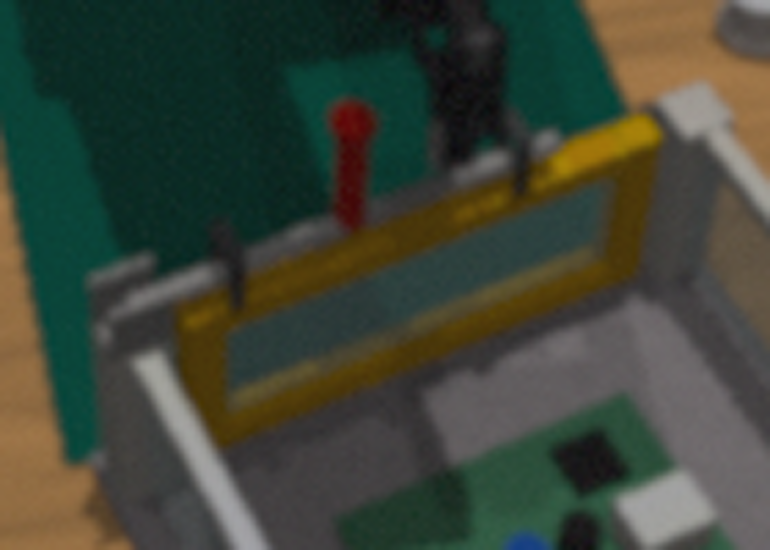

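View pics/cd.png

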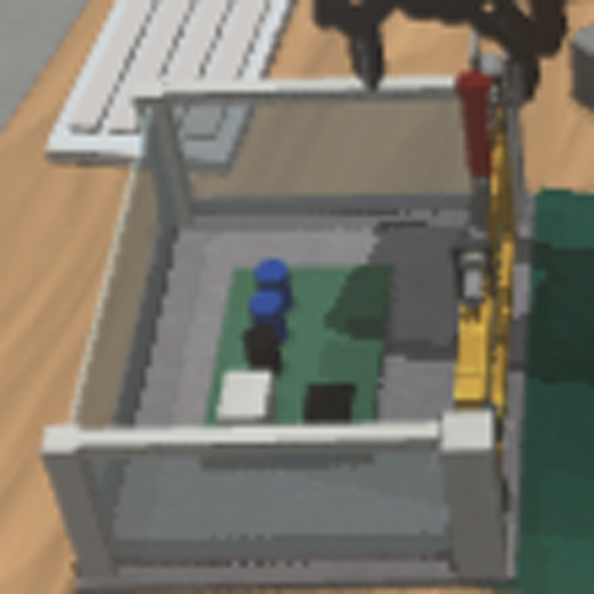

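The crops confirm that the middle socket is clearly the smallest: white disc at scene (148,218) and side (281,153). The red handle's cap is at scene (264,221) and side (208,165). Next I triangulate.

```bash
cat > h.py <<'E'
from rig import manip
import cv2,numpy as np
from scipy.spatial.transform import Rotation as R
CAMS={"scene":(454.522,258.283,193.626,[[0.2409,0.7039,-0.6682,1.3343],[0.9704,-0.1615,0.1798,-0.2408],[0.0186,-0.6917,-0.7219,1.0995]]),
"side":(401.863,251.685,192.353,[[-0.9801,-0.1337,0.1465,0.2666],[-0.1983,0.6808,-0.7051,0.9449],[-0.0055,-0.7202,-0.6938,1.086]])}
def ray(n,uv):
    f,cx,cy,T=CAMS[n];T=np.array(T)
    d=T[:,:3]@np.array([(uv[0]-cx)/f,(uv[1]-cy)/f,1]);return T[:,3],d/np.linalg.norm(d)
def onz(n,uv,z):
    o,d=ray(n,uv);return o+d*(z-o[2])/d[2]
def wray(uv,pos,rv,c):
    x=(uv[0]-c["cx"])/c["fx"];y=(uv[1]-c["cy"])/c["fy"];th=np.hypot(x,y)
    d=np.array([np.sin(th)*x/th,np.sin(th)*y/th,np.cos(th)])
    M=R.from_rotvec(rv).as_matrix();m=np.array(c["mount"])
    return pos+M@m[:3,3],M@m[:3,:3]@d
def tri(rays):
    A=sum(np.eye(3)-np.outer(d,d) for o,d in rays);b=sum((np.eye(3)-np.outer(d,d))@o for o,d in rays)
    p=np.linalg.solve(A,b);return p,[round(float(np.linalg.norm((np.eye(3)-np.outer(d,d))@(p-o)))*1000,1) for o,d in rays]
E
python3 - <<'E'
from h import *
def cr(x,y,s,ox,oy):return ((x+.5)/s-.5+ox,(y+.5)/s-.5+oy)
P={"plug":(cr(167,235,4.4,110,165),cr(364,108,6,220,135),.083),
"cap":(cr(353,110,5.5,200,200),cr(473,80,5.4,120,150),.225),
"hpost":(cr(698,108,5.5,200,200),cr(468,430,5.4,120,150),.13)}
for k,(a,b,z) in P.items():
    print(k,tri([ray("scene",a),ray("side",b)]),onz("scene",a,z),onz("side",b,z))
for k,ab in {"big1":(cr(115,52,4.4,110,165),cr(595,77,6,220,135)),"big2":(cr(222,380,4.4,110,165),cr(132,68,6,220,135))}.items():
    print(k,tri([ray("scene",ab[0]),ray("side",ab[1])]))
c=manip.camera("wrist")
w=wray((246,282),manip.get_position(),manip.get_ee_rot(),c)
print("capwrist",w[0]+w[1]*(.225-w[0][2])/w[1][2])
for uv in [(205,30),(252,296),(218,100),(244,220),(196,5)]:
  w=wray(uv,manip.get_position(),manip.get_ee_rot(),c); print(uv,w[0]+w[1]*(.148-w[0][2])/w[1][2])
E
```

```text
plug (array([ 0.41234531, -0.32808006,  0.07789568]), [0.0, 0.0]) [ 0.41692703 -0.32765675  0.083     ] [ 0.41161863 -0.3216067   0.083     ]
cap (array([ 0.61904545, -0.03144656,  0.22733194]), [0.9, 0.9]) [ 0.61617094 -0.03136887  0.225     ] [ 0.62048471 -0.03308018  0.225     ]
hpost (array([0.57565387, 0.16381494, 0.12929025]), [0.5, 0.5]) [0.57667927 0.1637773  0.13      ] [0.57511491 0.1639564  0.13      ]
big1 (array([ 0.26316628, -0.3474566 ,  0.11141186]), [0.1, 0.1])
big2 (array([ 0.56521055, -0.30194516,  0.10882209]), [0.2, 0.2])
capwrist [ 0.62052689 -0.03323284  0.225     ]
(205, 30) [0.58862687 0.12614794 0.148     ]
(252, 296) [ 0.62411751 -0.10098529  0.148     ]
(218, 100) [0.59855292 0.07115921 0.148     ]
(244, 220) [ 0.61756646 -0.02448489  0.148     ]
(196, 5) [0.58127611 0.14757126 0.148     ]
```

```bash
python3 - <<'E'
from h import *
rv=np.array([1.2092,1.2092,-1.2092])
p=manip.get_position()
manip.servo_line([p[0],p[1],0.33],rate=.2)
manip.command_gripper(0.0,30)
manip.move_to([0.414,-0.326,0.25],rv)
manip.servo_line([0.414,-0.326,0.16],rv,rate=.15)
manip.hold(.2)
p=manip.get_position();r=manip.get_ee_rot();c=manip.camera("wrist")
cv2.imwrite("pics/w1.png",cv2.resize(c["image"][:,:,::-1],None,fx=1.5,fy=1.5,interpolation=cv2.INTER_CUBIC))
c2=manip.camera("side");cv2.imwrite("pics/s1.png",cv2.resize(c2["image"][120:200,220:350,::-1],None,fx=6,fy=6,interpolation=cv2.INTER_CUBIC))
print(p.tolist(),r.tolist(),manip.get_time(),manip.get_contact_force(),manip.get_width())
E
```

```text
[0.41458357579000027, -0.3264169847185799, 0.16103713202649123] [1.2089363323059694, 1.2071052193918868, -1.2086133738255478] 4.025 [0.63218503 0.15563533 0.17572264] 2.091711710218821e-06
```

View pics/w1.png

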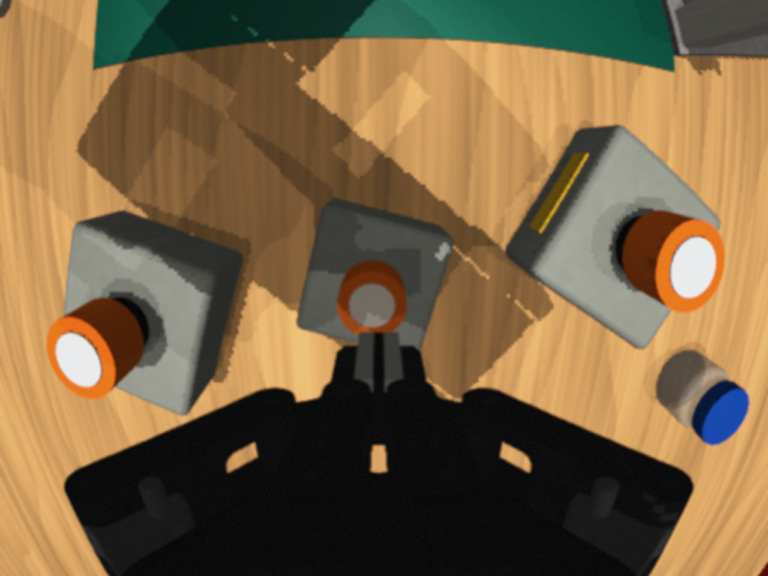

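View pics/s1.png

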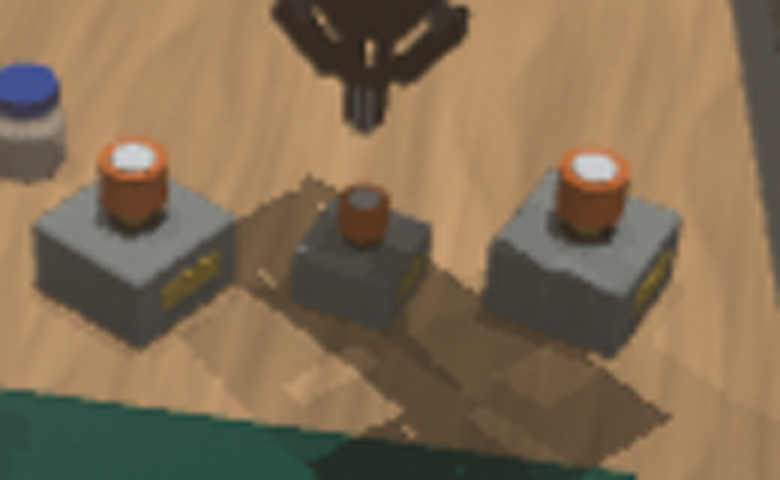

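The wrist view shows the small plug's disc at (372,305), which is (248,203) at native scale, just ahead of the closed fingertips. I'll compute its position and press with force readings.

```bash
cat >> h.py <<'E'
def save(n,name,f=1.5,crop=None):
    p=manip.get_position();r=manip.get_ee_rot();c=manip.camera(n);im=c["image"][:,:,::-1]
    if crop: im=im[crop[1]:crop[3],crop[0]:crop[2]]
    cv2.imwrite(f"pics/{name}.png",cv2.resize(im,None,fx=f,fy=f,interpolation=cv2.INTER_CUBIC));return p,r,c
E
python3 - <<'E'
from h import *
rv=np.array([1.2092,1.2092,-1.2092])
p=manip.get_position();r=manip.get_ee_rot();c=manip.camera("wrist")
w=wray((247.7,203),p,r,c)
for z in (.078,.080,.083): print(w[0]+w[1]*(z-w[0][2])/w[1][2])
t=w[0]+w[1]*(.080-w[0][2])/w[1][2]
print(tri([w,ray("scene",(147.6,218.1)),ray("side",(280.3,152.7))]))
x,y=.5*(t[0]+.413),.5*(t[1]-.327)
print(x,y)
f0=manip.get_contact_force()
manip.servo_line([x,y,0.112],rv,rate=.15)
z=.112
while z>.080:
    z-=.002; manip.servo_line([x,y,z],rv,rate=.05)
    f=manip.get_contact_force()-f0; print(round(z,3),round(manip.get_position()[2],4),np.round(f,1))
    if f[2]>35: break
manip.hold(.3);print(manip.get_position(),manip.get_contact_force()-f0,manip.get_time())
save("side","s2",6,(220,120,350,200))
E
```

```text
[ 0.41077018 -0.32872888  0.078     ]
[ 0.41079584 -0.32804881  0.08      ]
[ 0.41083432 -0.3270287   0.083     ]
(array([ 0.41154348, -0.32852305,  0.07701901]), [0.9, 0.5, 0.6])
0.41189791972386935 -0.3275244039712292
0.11 0.1107 [-0.9  1.3  0.9]
0.108 0.1081 [-0.  -0.6  1.5]
0.106 0.1058 [ 0.9  1.3 -0.5]
0.104 0.1038 [-0.3  0.5  1. ]
0.102 0.1018 [-0.9 -0.1  0. ]
0.1 0.0999 [ 0.3  0.1 -0.2]
0.098 0.098 [0.  0.4 2.1]
0.096 0.096 [-0.5  0.6  0.3]
0.094 0.0939 [ 0.1 -0.1  1.7]
0.092 0.092 [-0.5  1.2  4.3]
0.09 0.0918 [-6.   4.8 26.6]
0.088 0.0916 [-9.6  9.  46.5]
[ 0.41214945 -0.32769943  0.09158189] [-10.62031016   9.45355226  47.28155231] 7.8417
```

View pics/s2.png

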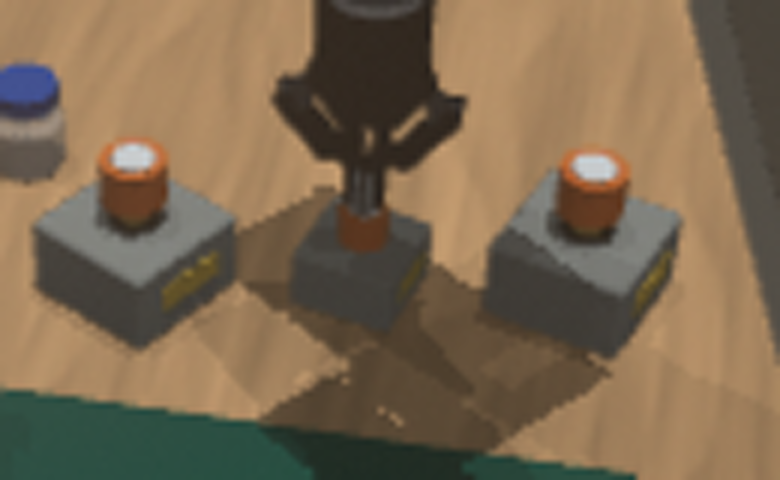

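```bash
python3 - <<'E'
from h import *
rv=np.array([1.2092,1.2092,-1.2092])
x,y=.4119,-.3275
manip.servo_line([x,y,0.161],rv,rate=.15)
manip.hold(.2)
p,r,c=save("wrist","w3",1.5)
save("side","s3",6,(220,120,350,200))
E
python3 -c "
import cv2
a=cv2.imread('pics/s1.png')[150:350,250:460];b=cv2.imread('pics/s3.png')[150:350,250:460]
c=cv2.imread('pics/w1.png')[180:400,270:480];d=cv2.imread('pics/w3.png')[180:400,270:480]
import numpy as np
t=np.hstack([cv2.resize(i,(200,200)) for i in (a,b,c,d)]);cv2.imwrite('pics/cmp.png',t)"
```

```text
(no output)
```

View pics/cmp.png

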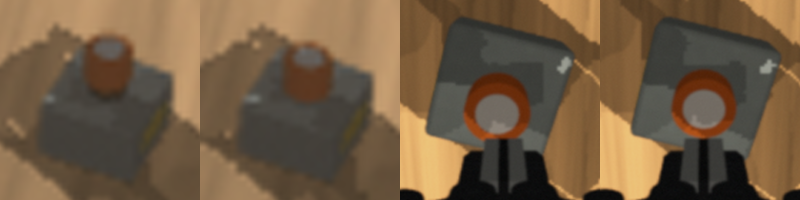

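The cap has sunk onto the block: the dark gap under it is gone in both views, and it stopped firmly at 47 N. Now the handle. I'll hover over it with the tool yawed to the gate and look.

```bash
cat >> h.py <<'E'
R0=R.from_matrix(np.array([[0,1,0],[0,0,-1],[-1,0,0]],float))
def ori(yaw): return (R.from_euler('z',yaw)*R0).as_rotvec()
E
python3 - <<'E'
from h import *
print(ori(0))
manip.servo_line([.41,-.325,0.25],rate=.25)
manip.move_to([.612,.005,0.29],ori(.218))
manip.command_gripper(0.05,40)
manip.hold(.2)
p,r,c=save("wrist","w4",1.5)
print(p.tolist(),r.tolist(),manip.get_time())
E
```

```text
[ 1.20919958  1.20919958 -1.20919958]
[0.6120085930937207, 0.005051530835493603, 0.2900017168813479] [1.047097698667013, 1.3044728455201202, -1.0470887779015563] 11.5667
```

View pics/w4.png

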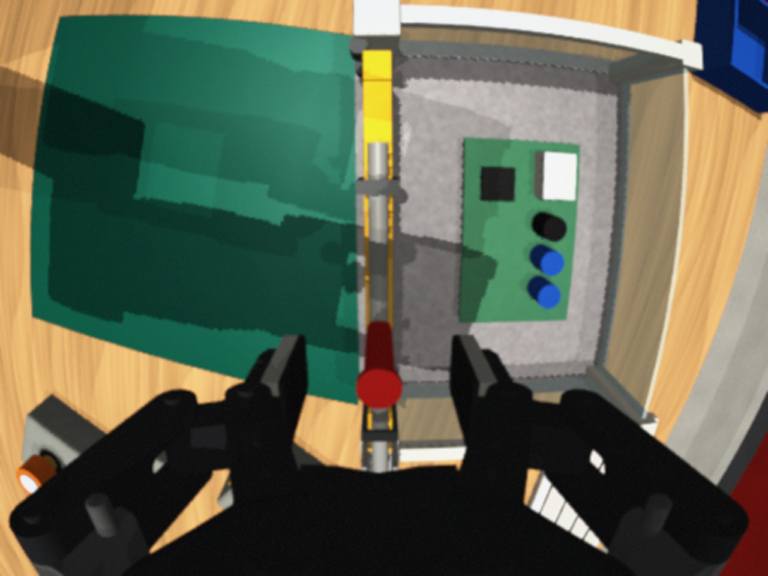

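The gate lies vertical in the image, so the yaw is right. The cap is at (379,388), the rod's hinge end at (377,160) and the hinge post at (377,15).

```bash
python3 - <<'E'
from h import *
p=manip.get_position();r=manip.get_ee_rot();c=manip.camera("wrist")
def at(u,v,z):
    w=wray(((u+.5)/1.5-.5,(v+.5)/1.5-.5),p,r,c);return w[0]+w[1]*(z-w[0][2])/w[1][2]
cap=at(379,388,.225);a=at(377,150,.152);b=at(378,450,.152);h=at(377,18,.13)
print(cap,a,b,h)
print(np.arctan2(a[0]-b[0],b[1]-a[1])*-1, np.arctan2(-(a[0]-cap[0]),a[1]-cap[1]))
w=wray((252.5,258.5),p,r,c)
print(tri([w,ray("scene",(263.8,219.7)),ray("side",(207.2,164.4))]))
E
```

```text
[ 0.61979673 -0.03201746  0.225     ] [0.59505654 0.07482549 0.152     ] [ 0.63949987 -0.12283005  0.152     ] [0.57627324 0.15920347 0.13      ]
2.9204187073493997 0.22754621610199302
(array([ 0.61927099, -0.03129666,  0.22712821]), [0.5, 1.0, 0.6])
```

```bash
python3 - <<'E'
from h import *
o=ori(.222); h=np.array([.6195,-.0317])
manip.servo_line([h[0],h[1],.26],o,rate=.15)
f0=manip.get_contact_force()
manip.servo_line([h[0],h[1],.206],o,rate=.08)
print(manip.get_position(),manip.get_contact_force()-f0)
manip.command_gripper(0.0,40)
manip.hold(.2)
print(manip.get_width(),manip.get_position(),manip.get_contact_force()-f0,manip.get_time())
save("wrist","w5",1.5)
save("side","s5",6,(150,120,270,210))
E
```

```text
[ 0.61978058 -0.03172284  0.20617451] [ 0.37347304 -1.4019285   0.07425391]
0.018227487563809944 [ 0.62013279 -0.03170366  0.20665545] [ 0.95325388 -0.74863314  5.95879225] 13.5167
```

View pics/w5.png

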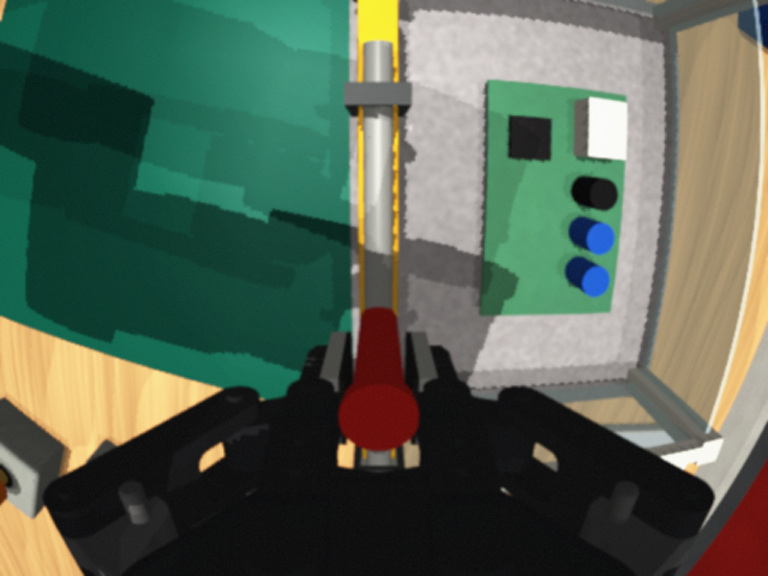

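View pics/s5.png

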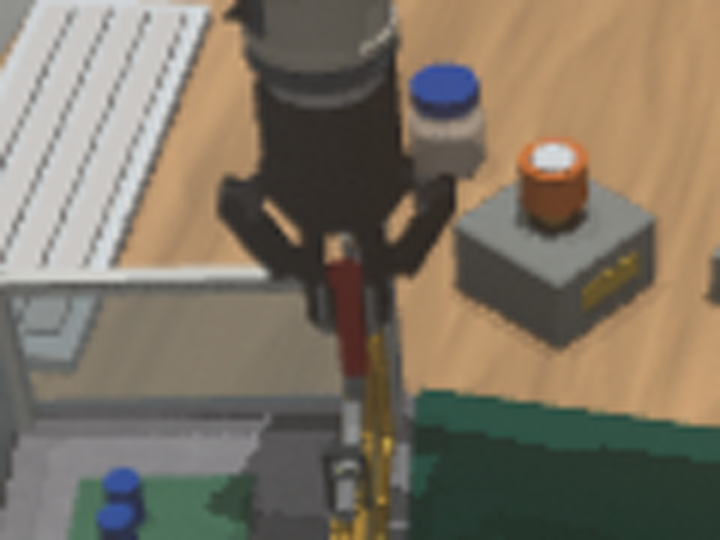

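```bash
python3 - <<'E'
from h import *
print(manip.get_width()); manip.hold(.3); print(manip.get_width(),manip.get_position(),manip.get_contact_force())
manip.command_gripper(0.0,50);manip.hold(.2);print(manip.get_width(),manip.get_contact_force())
o=ori(.222);p=np.array([.6198,-.0317,.206])
manip.servo_line(p+[0,0,.0115],o,rate=.04);print(manip.get_position(),manip.get_contact_force(),manip.get_width())
save("side","s6",6,(150,120,270,210))
save("wrist","w6",1.5)
E
```

```text
0.0188096200824106
0.018456296447072265 [ 0.62012622 -0.03170952  0.20665069] [ 0.94435606 -0.33719566  5.56263328]
0.01791030847360448 [1.2484855  0.93977988 6.05628673]
[ 0.61977482 -0.03165611  0.2175511 ] [ 1.59754352 -0.23066471 -1.53097967] 0.018036029580522212
```

View pics/w6.png

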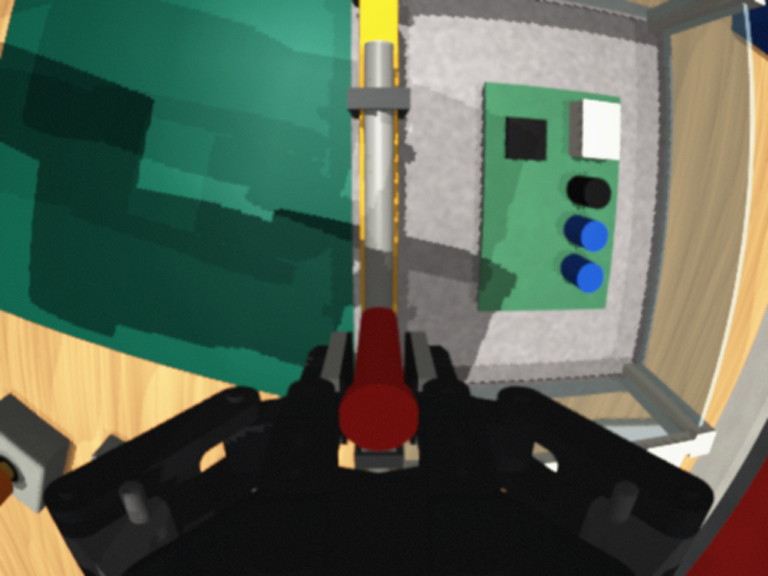

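View pics/s6.png

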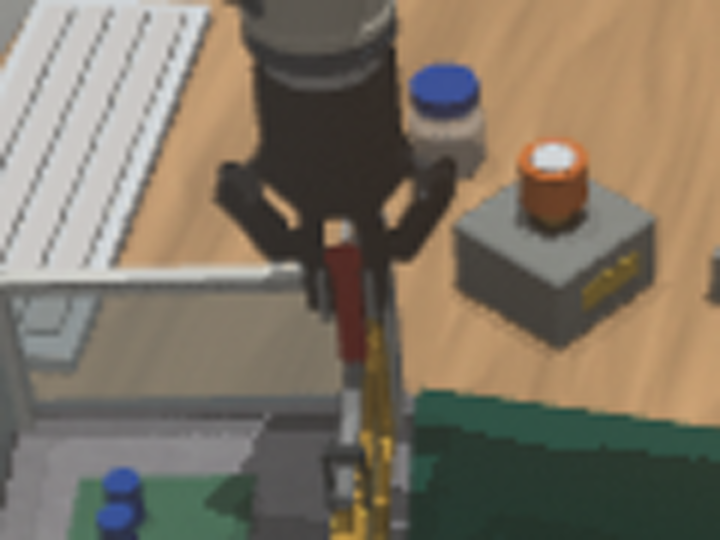

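The bolt rises with the grip: 1.5 N of weight on the tool, and the handle is about 19 px higher in the crop. Next I draw it.

```bash
python3 - <<'E'
from h import *
o=ori(.222);p=np.array([.6198,-.0317,.2175]);d=np.array([-np.sin(.222),np.cos(.222),0])
for s in (.01,.02,.032):
    manip.servo_line(p+s*d,o,rate=.05);print(s,manip.get_position(),manip.get_contact_force(),manip.get_width())
manip.hold(.2)
save("wrist","w7",1.5);print(manip.get_time(),manip.get_contact_force())
E
```

```text
0.01 [ 0.61729712 -0.02111516  0.21732136] [ 1.14920798  1.74351972 -2.9192251 ] 0.018069845197217993
0.02 [ 0.61524091 -0.01153651  0.21749018] [ 1.02434878  1.93012775 -2.26672387] 0.018110733121104224
0.032 [6.12663366e-01 1.59150997e-04 2.17509374e-01] [ 1.55231682  2.20237214 -2.24729631] 0.01799131712552972
16.2167 [ 2.99380745  2.5743378  -0.77277455]
```

View pics/w7.png

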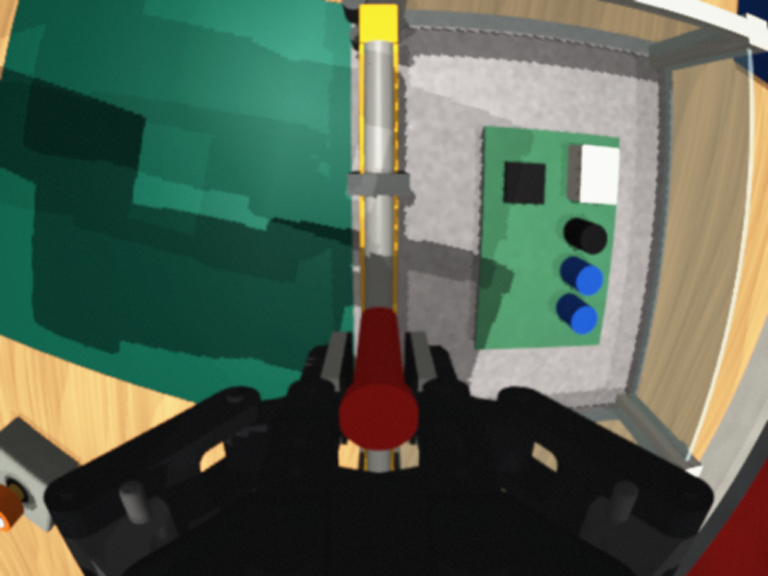

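The bolt is drawn: the rod moved with the handle while the guide stayed about 32 mm behind. Next I swing the gate along its arc to 0.30 rad.

```bash
python3 - <<'E'
from h import *
y=.222;d=np.array([-np.sin(y),np.cos(y)])
hin=np.array([.6198,-.0317])+.185*d;r=.153
print(hin)
for t in np.linspace(.03,.31,10):
    a=y-t; q=hin-r*np.array([-np.sin(a),np.cos(a)])
    manip.servo_line([q[0],q[1],.2175],ori(a),rate=.04)
    print(round(t,3),manip.get_position().round(4),manip.get_contact_force().round(1),round(manip.get_width(),4))
manip.hold(.4)
print(manip.get_position(),manip.get_contact_force(),manip.get_time())
save("wrist","w8",1.5);save("scene","c8",1.5);save("side","s8",1.5)
E
```

```text
[0.57906652 0.14875992]
0.03 [ 0.6081 -0.0015  0.2175] [ 1.1  1.4 -2.4] 0.0176
0.061 [ 0.6036 -0.0024  0.2175] [ 2.2  0.9 -1.2] 0.0178
0.092 [ 0.5989 -0.003   0.2175] [ 1.   0.2 -2.4] 0.0178
0.123 [ 0.5942 -0.0036  0.2175] [ 2.4  1.  -1. ] 0.0183
0.154 [ 0.5895 -0.0039  0.2176] [ 2.   1.  -2.2] 0.0177
0.186 [ 0.5847 -0.0041  0.2175] [ 3.1  1.6 -2.4] 0.0181
0.217 [ 0.58   -0.0042  0.2175] [ 1.6  1.6 -1.3] 0.0181
0.248 [ 0.5752 -0.0042  0.2175] [ 2.6  0.3 -1.2] 0.0181
0.279 [ 0.5705 -0.004   0.2175] [ 2.6  0.9 -2.2] 0.0179
0.31 [ 0.5657 -0.0036  0.2175] [ 2.5  1.9 -1.5] 0.018
[ 0.56574775 -0.00366604  0.21754721] [ 3.03432574  2.10827823 -1.36258854] 19.2833
```

View pics/w8.png

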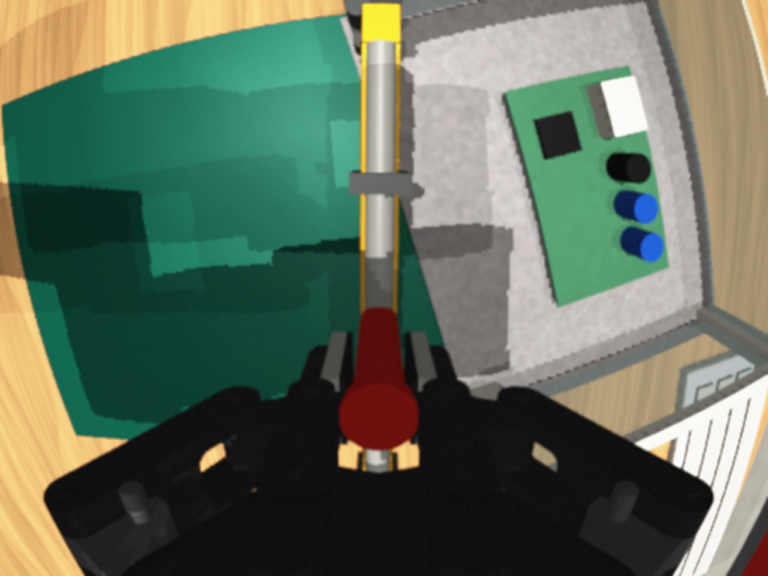

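View pics/c8.png

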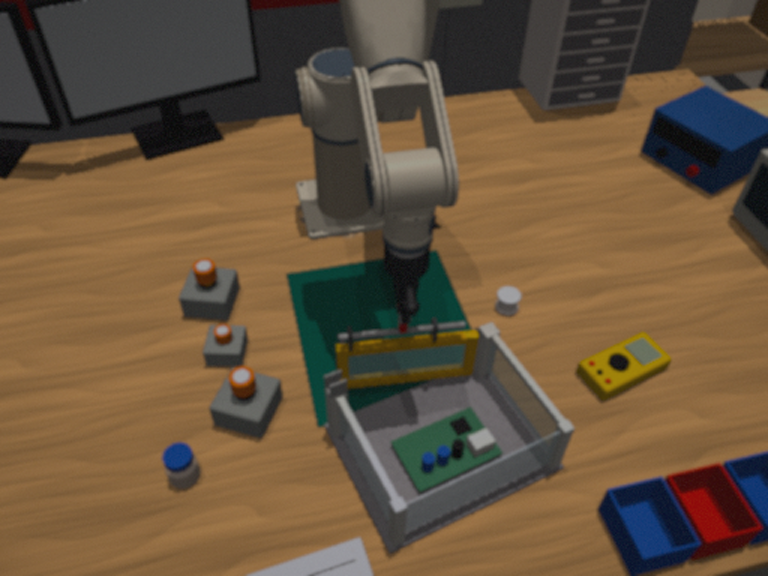

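View pics/s8.png

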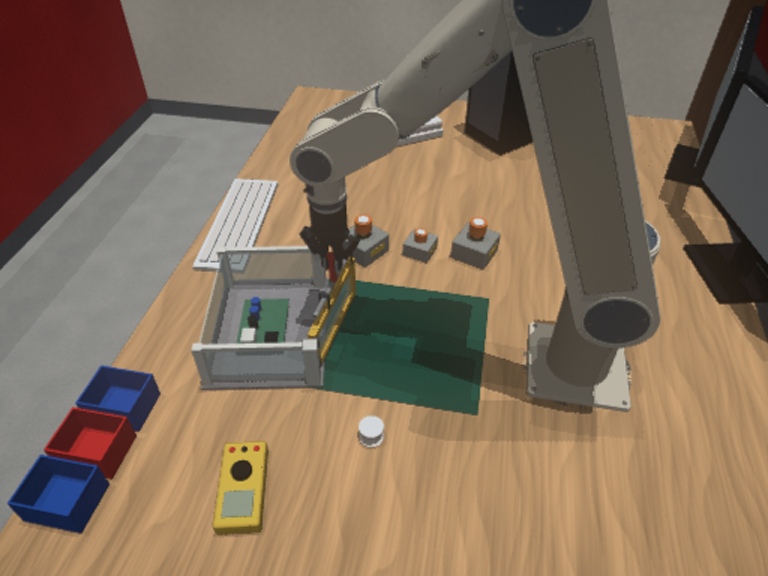

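The gate stands open with the handle still in the fingers. The spool at scene (508,300), the meter at (622,365) and the jar at (180,465) match their starting pixels, scaled by 1.5. The pull is steady at about 3 N, so I'm handing in.

```bash
python3 - <<'E'
from h import *
manip.hold(.3);print(manip.get_joint_vel().round(4),manip.get_contact_force(),manip.get_time())
manip.sign_off()
E
```

```text
[ 0.0007  0.0001 -0.0003 -0.0013  0.0021 -0.0008] [ 3.67877227  1.06659399 -1.18048814] 19.7333
the job is handed in; nothing more can be done
```

The job is handed in at 19.7 s, with the gate held open and the fingers still gripping the bolt's handle; the sign-off gave no verdict.

- **Plug:** I pressed the smallest of the three sockets' plugs to a firm stop at about 47 N. Before/after pictures show the gap under its cap gone. The expected 6 N or so of resistance did not show on the way down, so the evidence is the firm stop, the fingertip height (about 70 mm) and the pictures.
- **Bolt:** I gripped the handle, lifted it about 11 mm and drew it 32 mm towards the hinge. The wrist view confirmed the rod had moved through its guide.
- **Gate:** I swung it along its arc to about 0.31 rad, an angle taken from the arm's path rather than measured directly. It stood still, with about 3–4 N felt at the tool.
- **Grip:** The fingers read 18 mm on the 16 mm post, but the handle followed every move without slipping.
- **Spool, multimeter and jar:** By eye, they stand where they began in the final pictures.

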